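# Open a filtration port whose cap may have a reverse thread

### The arm

A 6-joint arm with a two-finger parallel gripper is mounted at the origin on the work surface. World frame = base frame: x ahead of the robot, y to its left, z up, the work surface at z = 0. Lengths are in m, angles in rad, forces in N, time in s.
With the tool pointing down it reaches from about 0.325 to 0.85 m from the base axis. Payload 15.5 kg.
Tool frame: the origin (TCP) lies midway between the tips of the shut fingers; the grasp point (between the pads) lies 19 mm behind it; z points along the fingers, y is the direction in which the jaws open and shut (so a half turn about z gives the same grasp; the last joint's range is limited). The gripper opens to 91 mm and grips with 3 to 60 N. Pads are 32 mm wide; open, the fingers measure 118 mm over their backs; the gripper's body (76 mm by 178 mm) begins 60 mm behind the grasp point.
Start: joints at [-1.202, 0.494, 1.345, -0, 1.302, -0.096], TCP at [0.28, -0.559, 0.214] pointing down, gripper open.
Joint ranges: [-2.91, 2.91], [-0.82, 2.16], [0.22, 2.67], [-1.22, 4.37], [0.12, 2.79], [-3.08, 3.08]. Speed limits (rad/s): [1.89, 1.89, 2.57, 3.01, 3.01, 3.01].

### API

Orientations are given as a 3x3 rotation matrix whose columns are the frame's x, y, z axes.
In Python, from rig import get_state, snapshot, hand_in gives the robot as it stands.
- The arm moves only by the shell command python3 -m crank 'ROWS' [FORCE]. ROWS is JSON, a list of rows, each a list of 7 numbers: the turn, a rotation vector about the tool's x, y, z in degrees, then the shift along the tool's x, y, z in cm, then the opening, from -1 (shut) to 1 (fully open), so that 0 is half open. In form: [[ax, ay, az, dx, dy, dz, grip], ...]. A call has 1 to 8 rows; each row is the pose to reach, as a shift and turn from the pose commanded when the call began, along the tool's axes at that moment; what a row does not reach only later rows make up. A row lasts 1/12 s, in which the tool goes at most 41.7 mm and 7.16 degrees, less where a joint would pass 70% of its speed; a pose out of reach is approached as far as the arm can. A call with a gripper value outside its range is refused whole. The fingers move at their own pace and stop on an object; FORCE is the grip in N (left out, the last holds). Time passes only in rows, so rows that repeat a pose let the fingers close. It gives the time, the measured TCP pose, the force and the opening at its end, in the units of the state.
- get_state(): the state, without advancing time (a new reading comes with each control period).
- snapshot(name): name is "scene" or "top" or "wrist"; returns a dict with "color" (400x640x3 uint8, blue, green, red), "vfov" (degrees; the focal length in pixels is half the picture's height over the tangent of half this angle, whatever the lens; pixels are square), "cx", "cy" (the principal point, pixels), "origin" and "rotation" of the camera in the world; the wrist camera has in their place "T_tool_cam" (4x4, takes a point from camera to tool coordinates, whose origin is the TCP and whose axes are the flange's). Camera axes: x right, y down, z forward; pixel columns grow to the right and rows downward; lengths in m; the calibration is good to about 2 mm. A picture is of the moment at which its call begins: read the wrist's pose just before it. There is no depth.
- hand_in(): hands the job in, once; it reports no verdict.
The state is a dict: "time": time; "joints": joint angles; "joint_vel": joint speeds; "joint_torque": joint torques, N m; "tcp_pos": TCP position; "tcp_rot": TCP orientation; "ft_force": force on the tool from outside, world axes, zero at the start; "wrist_torque": the same for the moment, N m; "width": finger opening in m.
Only numpy, scipy, OpenCV 4.12 (cv2) and the standard library are available. Lean on these libraries where they do the work, as an engineer would, in place of code of your own. Each camera call takes 0.05 s, during which the arm holds its last target.

### The job

Slide the retaining bar fully back off the two port caps of the filtration manifold, then unscrew the blue-winged cap: its thread may be right-hand or left-hand, so try both ways to find which way it turns. Lift it off its port and finish still holding it in the gripper, upright and still, about 10 cm above its own port. Leave the white-winged cap as it is and do not disturb the funnel, filter base and dish.

Things in the scene. Friction and masses are not known exactly. Their poses are not given: they have to be found in the camera images.
- manifold: Fixed steel block on the bench, 90 (x) by 280 (y) by 50 mm high. Origin: centre of its underside; x points away from the robot (yaw within 0.35 rad). The two ports stand on its top at y = +85 and -85 mm, x = 0. Guide rails at y = +-150 mm, up to 55 mm high, run from x = -35 to 125 mm; an outlet pipe reaches y = -190 mm, lower than 45 mm.
- bar (a joint): Travel (m) of the aluminium retaining bar along manifold +x: 0 to 0.008 at the start, 0.060 fully back at its stop. Takes about 2.5 N, stays where left. At 0 the bar (16 mm deep, 316 mm long, 82 to 96 mm above the bench) lies at manifold x = 12 to 28 mm, over both caps' shoulders and close beside their wings, so they can neither lift nor turn.
- bar_tab (a point): Centre of the yellow tab that stands upright in the middle of the retaining bar and moves with it: 10 mm thick (along the manifold's x), 40 mm wide (y), from 96 to 138 mm above the bench, this point at 117 mm. At joint value 0 it lies at manifold x = 20 mm, y = 0.
- blue_cap_wing (a point): Centre of the blue wing of the cap to remove, which sits on either port; 101 mm above the bench when seated. Wing: 14 mm thick (point x), 46 mm long (y), 42 mm high, upright on a ribbed grey round cap of 60 mm diameter and 30 mm height, whose shoulder is 21 mm below this point. Seated, its axes are within 0.05 rad of the manifold's, so the wing lies along the block.
- white_cap_wing (a point): Centre of the white wing of the other cap, alike in all but colour and seated on the other port; its thread has the opposite hand. To be left alone.
- funnel: Loose open stainless funnel cup, 92 mm across the rim, 85 mm high, standing on the bench to one side; origin at the centre of its underside. Not to be disturbed.
- filter_base: Loose stainless spool-shaped filter base, 68 mm across, 46 mm high, on the bench to one side; origin at the centre of its underside. Not to be disturbed.
- dish: Loose white shallow dish, 86 mm across, 16 mm high, on the bench beyond the manifold; origin at the centre of its underside. Not to be disturbed.
- blue_cap: The blue-winged cap, 0.09 to 0.18 kg; origin on its axis at the lower rim, axes as its wing's. Coarse thread, hand unseen and varying: the right way it turns easily without rising, is free from 0.85 rad on, meets a stop near 1.05 rad (turn about 0.96), then lifts straight off. The wrong way it stops hard within 0.2 rad. Until free it rises only 3 mm.
- white_cap: The white-winged cap itself, same frame as the blue one.
Things that resemble listed ones, but are neither listed nor needed, are in the scene too. What is shaped like the blue_cap but turquoise is not meant.

How it is judged:
On the way, in this order (a step that is already met when the one before it is completed fails the run):
1. the retaining bar is slid fully back (at least 52 of its 60 mm) (value of joint bar above 0.052 m), for 0.2 s.
2. the blue cap is turned free while still on its port (angle between the x axis of blue_cap and the x axis of manifold, either way round above 0.6 rad and height (world z) of blue_cap_wing below 0.112 m), for 0.05 s.
3. the blue cap is lifted off (height (world z) of blue_cap_wing above 0.13 m), for 0.1 s.
At the end, for the whole second after the job is handed in: Bar back 50 mm or more. Blue cap gripped, still (under 20 mm/s), upright within 0.3 rad, raised 60 to 150 mm, within 40 mm of its own port's axis in manifold x and y, not touching the manifold. White cap within 8 mm and 0.25 rad of seated (value of joint bar above 0.05 m and height (world z) of blue_cap_wing between 0.161 and 0.251 m and x of blue_cap_wing in the frame of manifold between -0.04 and 0.04 m and ((y of blue_cap_wing in the frame of manifold between 0.045 and 0.125 m and y of white_cap_wing in the frame of manifold below 0 m) or (y of blue_cap_wing in the frame of manifold between -0.125 and -0.045 m and y of white_cap_wing in the frame of manifold above 0 m)) and angle between blue_cap_wing's own z axis and vertical below 0.3 rad and linear speed of blue_cap below 0.02 m/s and contact force between blue_cap and the fingers above 1 N and contact force between blue_cap and manifold below 0.05 N and distance of white_cap_wing from where it was at the start of the episode below 0.008 m and angle between the x axis of white_cap and the x axis of manifold, either way round below 0.25 rad); the arm keeps its last pose, push and grip.
It fails at once if the white cap is lifted, shifted by more than 8 mm or turned more than 0.25 rad (distance of white_cap_wing from where it was at the start of the episode above 0.008 m or angle between the x axis of white_cap and the x axis of manifold, either way round above 0.25 rad).
It fails at once if the steel funnel is shifted by more than 20 mm (distance of funnel from where it was at the start of the episode above 0.02 m).
It fails at once if the filter base is shifted by more than 20 mm (distance of filter_base from where it was at the start of the episode above 0.02 m).
It fails at once if the white dish is shifted by more than 20 mm (distance of dish from where it was at the start of the episode above 0.02 m).
It also fails if it takes over 53 s, if anything falls off the work surface, if the arm or the gripper's body presses on something with over 40 N, if the wrist force passes 120 N, or if a joint passes its speed limit or range.

## Working session

There is one attempt and no reset: what is moved stays moved. The work goes in short steps, Python scripts to look and compute and a shell command to move; the robot and the scene stay as the last step left them, time stands still between calls to the robot, and variables do not carry over. Pictures are saved under pics/ and viewed, and the job is handed in when it is done.

```bash
ls; mkdir -p pics; python3 - <<'E'
from rig import *
import cv2
s=get_state();print(s)
for n in("scene","top","wrist"):
    d=snapshot(n);cv2.imwrite(f"pics/{n}0.png",d["color"]);print({k:v for k,v in d.items() if k!="color"})
E
```

```text
pics
{'time': 0.0, 'joints': array([-1.20250856e+00,  4.94203178e-01,  1.34611835e+00,  9.85770339e-06,
        1.30247366e+00, -9.55101702e-02]), 'joint_vel': array([-0.00182543,  0.0005481 , -0.00058576,  0.00141134,  0.00093778,
       -0.00013607]), 'joint_torque': array([-6.21439744e-05, -8.78825569e+01, -3.81857765e+01,  7.05496827e-02,
        5.32697467e-02, -8.31456555e-05]), 'tcp_pos': array([ 0.2794607 , -0.55863274,  0.21333015]), 'tcp_rot': array([[ 8.94361148e-01,  4.47345456e-01, -4.24066388e-04],
       [ 4.47345640e-01, -8.94360449e-01,  1.12531882e-03],
       [ 1.24138054e-04, -1.19614568e-03, -9.99999277e-01]]), 'ft_force': array([0.15856437, 1.18864647, 0.70000449]), 'wrist_torque': array([ 0.05537431, -0.01458256,  0.03799064]), 'width': 0.09149197498973399}
{'vfov': 42.2344509239858, 'cx': 320.3527704258858, 'cy': 197.48454586340986, 'origin': array([1.35954222, 0.9661818 , 1.01357588]), 'rotation': array([[-0.78348962,  0.37702624, -0.49395874],
       [ 0.62136383,  0.46619995, -0.62973375],
       [-0.00714261, -0.80031795, -0.59953328]])}
{'vfov': 57.75128048080461, 'cx': 319.19888215115867, 'cy': 200.25907401964307, 'origin': array([ 0.51242209, -0.01812674,  1.02253951]), 'rotation': array([[-0.0184974 , -0.99569628,  0.09081172],
       [-0.99974035,  0.01962819,  0.01157466],
       [-0.01330731, -0.09057403, -0.99580081]])}
{'vfov': 64.81177853336463, 'cx': 317.41387352594006, 'cy': 203.8654465279221, 'T_tool_cam': array([[-4.57330923e-04, -9.69129893e-01, -2.46550282e-01,
         6.91643353e-02],
       [ 9.99999755e-01, -3.12516097e-04, -6.26493380e-04,
        -1.57691284e-03],
       [ 5.30102530e-04, -2.46550508e-01,  9.69129798e-01,
        -1.71919257e-01],
       [ 0.00000000e+00,  0.00000000e+00,  0.00000000e+00,
         1.00000000e+00]])}
```

View pics/top0.png

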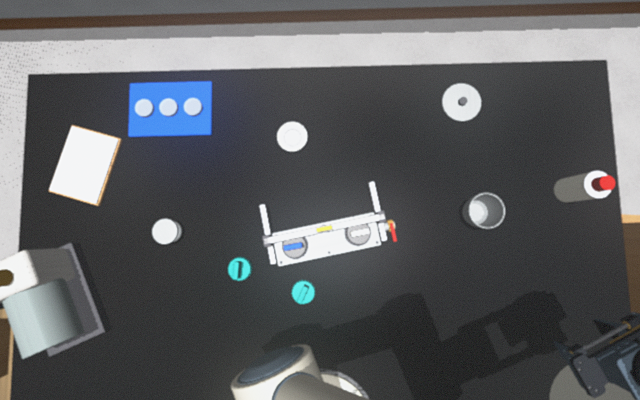

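View pics/scene0.png

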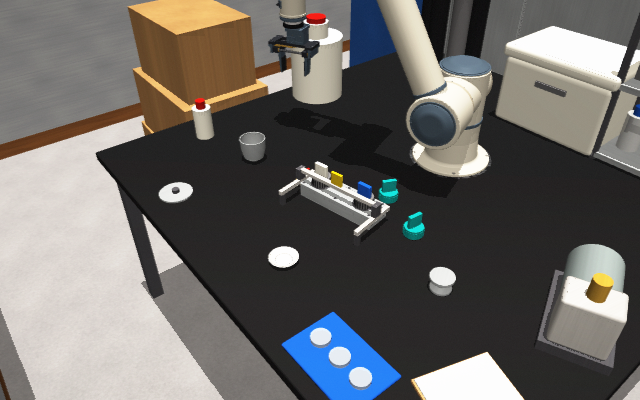

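The top view shows the manifold at about (325,240). The blue-winged cap is at (293,246), the white-winged cap at (357,235) and the yellow tab at (323,228). Things that could be mistaken for the target are the turquoise caps at (239,268) and (303,292), and the blue tray at (170,108). I choose the blue wing on the manifold at (293,246).

```bash
cat > h.py <<'E'
import numpy as np,cv2
from rig import *
def ray(d,u,v,pose=None):
    f=200/np.tan(np.radians(d["vfov"])/2)
    r=np.array([(u-d["cx"])/f,(v-d["cy"])/f,1])
    if "origin" in d: return np.array(d["origin"]),np.array(d["rotation"])@r
    p,R=pose;T=d["T_tool_cam"]
    return p+R@T[:3,3],R@T[:3,:3]@r
def cast(d,u,v,z,pose=None):
    o,r=ray(d,u,v,pose);return o+r*(z-o[2])/r[2]
def tri(a,b):
    (o1,r1),(o2,r2)=a,b
    A=np.stack([r1,-r2],1);t=np.linalg.lstsq(A,o2-o1,rcond=None)[0]
    p,q=o1+t[0]*r1,o2+t[1]*r2
    return (p+q)/2,np.linalg.norm(p-q)
def masks(im):
    h=cv2.cvtColor(im,cv2.COLOR_BGR2HSV)
    return {"blue":cv2.inRange(h,(105,120,60),(125,255,255)),"yellow":cv2.inRange(h,(18,120,80),(35,255,255))}
def comps(m,amin=15):
    n,l,st,c=cv2.connectedComponentsWithStats(m)
    return [(st[i,4],c[i].round(1),st[i,:4]) for i in range(1,n) if st[i,4]>=amin],l
E
python3 - <<'E'
from h import *
for n in("top","scene"):
    d=snapshot(n)
    for k,m in masks(d["color"]).items():
        print(n,k,comps(m)[0])
    im=d["color"]
    c=im[190:280,220:420] if n=="top" else im[140:250,260:450]
    cv2.imwrite(f"pics/{n}c.png",cv2.resize(c,None,fx=4,fy=4,interpolation=cv2.INTER_CUBIC))
E
```

```text
top blue [(np.int32(3840), array([170.6, 109.2]), array([128,  80,  85,  58], dtype=int32)), (np.int32(86), array([292.5, 246.1]), array([284, 243,  18,   7], dtype=int32))]
top yellow [(np.int32(34), array([323.9, 228.4]), array([317, 226,  14,   5], dtype=int32)), (np.int32(132), array([  4.8, 277.7]), array([  0, 271,  12,  14], dtype=int32))]
scene blue [(np.int32(2203), array([367.9,  32.5]), array([350,   0,  46,  67], dtype=int32)), (np.int32(55), array([419.5,   4.6]), array([416,   0,   7,  14], dtype=int32)), (np.int32(64), array([636.9, 110.4]), array([633, 104,   7,  13], dtype=int32)), (np.int32(184), array([364.1, 189. ]), array([357, 181,  15,  18], dtype=int32)), (np.int32(4895), array([340.1, 360.8]), array([281, 311, 121,  89], dtype=int32))]
scene yellow [(np.int32(2356), array([187.6,  13.7]), array([129,   0, 120,  34], dtype=int32)), (np.int32(29), array([283.1,  45.4]), array([274,  44,  19,   4], dtype=int32)), (np.int32(377), array([164.8,  91.1]), array([134,  67,  61,  45], dtype=int32)), (np.int32(308), array([235.7,  92.4]), array([205,  80,  62,  24], dtype=int32)), (np.int32(154), array([336.4, 178.5]), array([331, 171,  12,  17], dtype=int32)), (np.int32(540), array([599.6, 287.4]), array([586, 273,  28,  30], dtype=int32))]
```

View pics/topc.png

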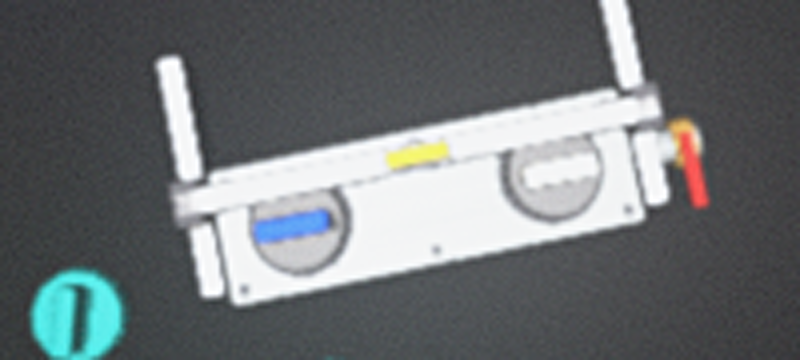

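View pics/scenec.png

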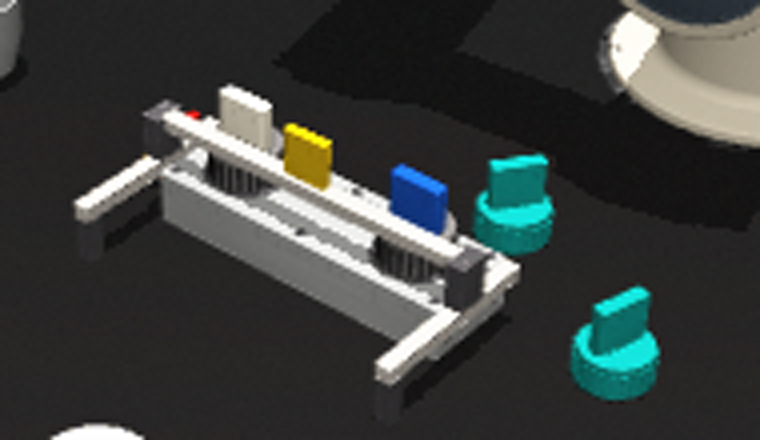

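The crops confirm the choice: the blue wing stands on a grey cap, and the turquoise ones stand on the bench.

```bash
python3 - <<'E'
from h import *
d=snapshot("top")
b=cast(d,292.6,246.2,.122);w=cast(d,359.8,232.2,.122);y=cast(d,324,228.4,.138)
print(b,w,y,np.linalg.norm(b-w))
v=b-w;yaw=np.arctan2(-v[0],v[1]);print("yaw",yaw)
# manifold top block corners: crop (235,303),(640,222) front edge
p=cast(d,220+235/4,190+303/4,.05);q=cast(d,220+643/4,190+222/4,.05);v=p-q;print(p,q,np.linalg.norm(v),np.arctan2(-v[0],v[1]))
c=(b+w)/2;R=np.array([[np.cos(yaw),-np.sin(yaw)],[np.sin(yaw),np.cos(yaw)]])
print("center",c,"tab in man",R.T@(y-c)[:2])
for n,uv,z in(("dish",(292,136.5),.008),("teal1",(239,268),.05),("teal2",(303,292),.05),("funnel",(484,211),.04),("fb",(166,231),.03)):print(n,cast(d,*uv,z))
E
```

```text
[0.48202866 0.06007449 0.122     ] [ 0.51335984 -0.10647264  0.122     ] [ 0.52415624 -0.01824786  0.138     ] 0.16946854744250434
yaw 0.18594879311463625
[0.42877094 0.10371867 0.05      ] [ 0.47721786 -0.16810125  0.05      ] 0.27610355212187815 0.17637957709618568
center [ 0.49769425 -0.02319907  0.122     ] tab in man [ 2.69211946e-02 -2.64053054e-05]
dish [0.78940799 0.06800257 0.008     ]
teal1 [0.42469973 0.20948058 0.05      ]
teal2 [0.35935802 0.04032839 0.05      ]
funnel [ 0.5641805 -0.450592   0.04     ]
fb [0.52657233 0.41510783 0.03      ]
```

```bash
cat >> h.py <<'E'
from scipy.spatial.transform import Rotation as Ro
C=np.array([.4977,-.0232]);YAW=.182
def goal(pos,yaw_y):
    """world TCP, world angle of tool y -> row from measured pose"""
    s=get_state();R=s["tcp_rot"];c,q=np.cos(yaw_y),np.sin(yaw_y)
    G=np.array([[q,c,0],[-c,q,0],[0,0,-1.]])
    rv=np.degrees(Ro.from_matrix(R.T@G).as_rotvec());sh=100*R.T@(np.array(pos)-s["tcp_pos"])
    print("t",s["time"],"tcp",s["tcp_pos"].round(4),"yawy",np.arctan2(R[1,1],R[0,1]).round(3),"j6",s["joints"][5].round(3),"F",s["ft_force"].round(1),"w",s["width"].round(4))
    print("row",rv.round(1),sh.round(2))
def man(x,y):
    c,s=np.cos(YAW),np.sin(YAW);return C+np.array([c*x-s*y,s*x+c*y])
E
python3 -c "
from h import *
goal([*man(-.017,0),.2],YAW)"
```

```text
Traceback (most recent call last):
  File "h.py", line 28, in goal
    rv=np.degrees(Ro.from_matrix(R.T@G).as_rotvec());sh=100*R.T@(np.array(pos)-s["tcp_pos"])
                  ~~~~~~~~~~~~~~^^^^^^^
  File "scipy/spatial/transform/_rotation.pyx", line 1143, in scipy.spatial.transform._rotation.Rotation.from_matrix
ValueError: Non-positive determinant (left-handed or null coordinate frame) in rotation matrix 0: [[-2.78115680e-01  9.60547587e-01 -3.84674470e-05]
 [ 9.60547493e-01  2.78115670e-01  4.33681793e-04]
 [-4.27270400e-04 -8.36638970e-05  9.99999905e-01]].
```

```bash
sed -i 's/\[\[q,c,0\],\[-c,q,0\]/[[-q,c,0],[c,q,0]/' h.py
python3 -c "
from h import *
goal([*man(-.017,0),.2],YAW)"
```

```text
Traceback (most recent call last):
  File "h.py", line 29, in goal
    print("t",s["time"],"tcp",s["tcp_pos"].round(4),"yawy",np.arctan2(R[1,1],R[0,1]).round(3),"j6",s["joints"][5].round(3),"F",s["ft_force"].round(1),"w",s["width"].round(4))
                                                                                                                                                          ^^^^^^^^^^^^^^^^
AttributeError: 'float' object has no attribute 'round'
```

```bash
sed -i 's/s\["width"\].round(4)/round(s["width"],4)/' h.py
python3 -c "
from h import *
goal([*man(-.017,0),.2],YAW)"
```

```text
t 0.3 tcp [ 0.2796 -0.5589  0.2137] yawy -1.107 j6 -0.096 F [ 0.5 -0.4  0.2] w 0.0913
row [ -0.   -0.  -73.9] [ 41.84 -38.62   1.39]
```

```bash
python3 -m crank '[[0,0,-5,3,-2.75,0,-1],[0,0,-10,6,-5.5,0,-1],[0,0,-15,9,-8.3,0.2,-1],[0,0,-20,12,-11,0.4,-1],[0,0,-25,15,-13.8,0.6,-1],[0,0,-30,18,-16.6,0.8,-1],[0,0,-36,21,-19.4,1,-1],[0,0,-42,24,-22.2,1.2,-1]]' 20
python3 -c "
from h import *
goal([*man(-.017,0),.2],YAW)"
```

```text
time: 0.97
tcp_pos: [0.3951, -0.2513, 0.202]
tcp_rot: [[0.361, 0.933, 0.0], [0.933, -0.361, -0.0], [-0.0, 0.0, -1.0]]
ft_force: [1.2, -0.4, 1.1]
width: 0.0404
t 0.9667 tcp [ 0.3951 -0.2513  0.202 ] yawy -0.369 j6 -0.325 F [ 1.2 -0.4  1.1] w 0.0404
row [  0.    0.  -31.6] [24.08 -0.12  0.2 ]
```

```bash
python3 -m crank '[[0,0,-5,4,0,0,-1],[0,0,-10,8,0,0,-1],[0,0,-15,12,0,0,-1],[0,0,-20,16,0,0,-1],[0,0,-25,20,0,0,-1],[0,0,-31.6,24.1,-0.1,0.2,-1],[0,0,-31.6,24.1,-0.1,0.2,-1],[0,0,-31.6,24.1,-0.1,0.2,-1]]'
python3 - <<'E'
from h import *
goal([*man(-.017,0),.112],YAW)
for n in("top","wrist","scene"):
    d=snapshot(n);cv2.imwrite(f"pics/{n}1.png",d["color"])
E
```

```text
time: 1.63
tcp_pos: [0.4824, -0.0264, 0.1998]
tcp_rot: [[-0.181, 0.984, -0.0], [0.984, 0.181, 0.0], [0.0, -0.0, -1.0]]
ft_force: [-0.2, 0.0, 0.6]
width: 0.0005
t 1.6333 tcp [ 0.4824 -0.0264  0.1998] yawy 0.182 j6 -0.36 F [-0.2  0.   0.6] w 0.0005
row [-0. -0. -0.] [ 0.04 -0.14  8.78]
```

View pics/wrist1.png

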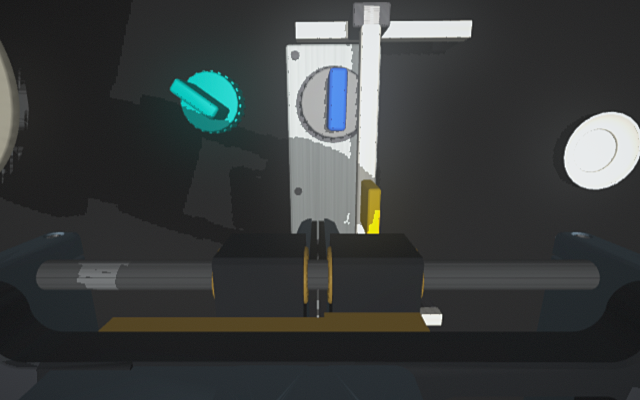

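The wrist view shows the block aligned with the tool. The yellow tab at (372,208) is to the +y side of the shut fingers at about (317,235), and the blue wing is at (337,98). I'll descend in front of the tab.

```bash
python3 -m crank '[[0,0,0,0,-0.1,3,-1],[0,0,0,0,-0.1,6,-1],[0,0,0,0,-0.1,8.8,-1],[0,0,0,0,-0.1,8.8,-1],[0,0,0,0,0.9,8.8,-1],[0,0,0,0,1.9,8.8,-1]]'
python3 - <<'E'
from h import *
goal([*man(-.017,0),.112],YAW)
d=snapshot("wrist");cv2.imwrite(f"pics/w2.png",d["color"])
E
```

```text
time: 2.28
tcp_pos: [0.5019, -0.0258, 0.1133]
tcp_rot: [[-0.175, 0.985, 0.001], [0.985, 0.175, -0.0], [-0.0, 0.001, -1.0]]
ft_force: [0.5, -0.1, 0.4]
width: 0.0003
t 2.2833 tcp [ 0.5019 -0.0258  0.1133] yawy 0.176 j6 -0.346 F [ 0.5 -0.1  0.4] w 0.0003
row [ 0.1  0.  -0.4] [ 0.32 -2.06  0.12]
```

View pics/w2.png

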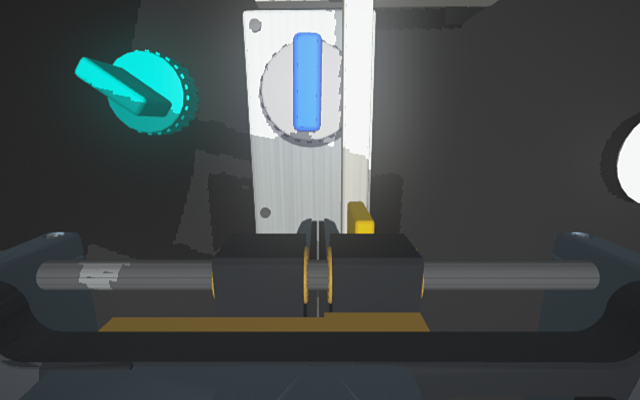

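```bash
python3 -m crank '[[0,0,0,0,0.6,0,-1],[0,0,0,0,1.2,0,-1],[0,0,0,0,1.8,0,-1],[0,0,0,0,2.4,0,-1],[0,0,0,0,3.0,0,-1],[0,0,0,0,3.6,0,-1],[0,0,0,0,4.2,0,-1],[0,0,0,0,4.8,0,-1]]'
python3 - <<'E'
from h import *
goal([*man(.0585,0),.112],YAW)
d=snapshot("wrist");cv2.imwrite(f"pics/w3.png",d["color"])
d=snapshot("top");cv2.imwrite("pics/topc3.png",cv2.resize(d["color"][170:290,220:420],None,fx=4,fy=4,interpolation=cv2.INTER_CUBIC))
E
```

```text
time: 3.0
tcp_pos: [0.5485, -0.0163, 0.1119]
tcp_rot: [[-0.177, 0.984, -0.0], [0.984, 0.177, 0.0], [0.0, -0.0, -1.0]]
ft_force: [-3.2, -0.1, 2.6]
width: 0.0006
t 3.0 tcp [ 0.5485 -0.0163  0.1119] yawy 0.178 j6 -0.316 F [-3.2 -0.1  2.6] w 0.0006
row [-0.  -0.  -0.3] [ 0.24  0.73 -0.01]
```

View pics/w3.png

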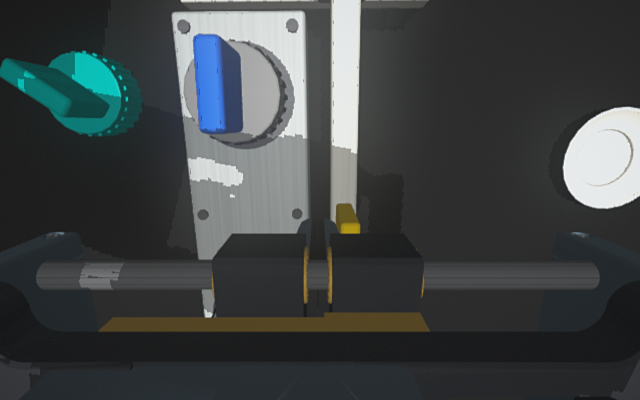

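The bar is moving with the tab, with a push of about 3 N. The wrist view shows the bar now clear of the caps at x≈345.

```bash
python3 -m crank '[[0,0,0,0,0.4,0,-1],[0,0,0,0,0.7,0,-1],[0,0,0,0,0.9,0,-1],[0,0,0,0,0.9,0,-1]]'
python3 - <<'E'
from h import *
goal([*man(.0585,0),.112],YAW)
d=snapshot("scene");cv2.imwrite("pics/s4.png",cv2.resize(d["color"][140:260,240:460],None,fx=3.5,fy=3.5,interpolation=cv2.INTER_CUBIC))
E
```

```text
time: 3.43
tcp_pos: [0.5571, -0.0148, 0.1118]
tcp_rot: [[-0.177, 0.984, 0.0], [0.984, 0.177, 0.0], [0.0, 0.0, -1.0]]
ft_force: [-0.8, 0.1, 0.1]
width: 0.0002
t 3.4333 tcp [ 0.5571 -0.0148  0.1118] yawy 0.178 j6 -0.311 F [-0.8  0.1  0.1] w 0.0002
row [ 0.  -0.  -0.3] [ 0.25 -0.15 -0.02]
```

View pics/s4.png

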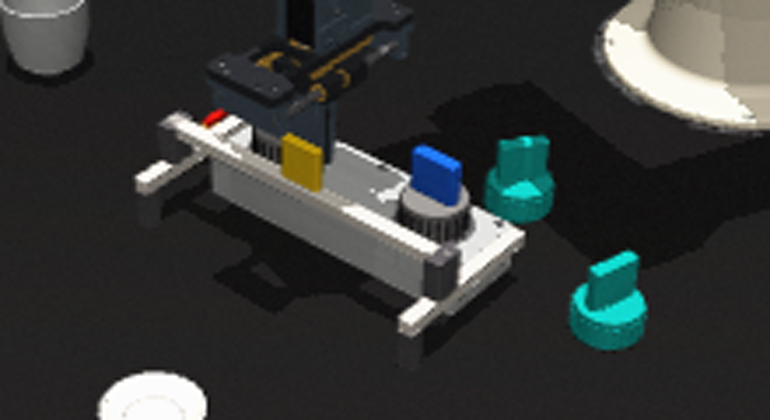

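```bash
python3 -m crank '[[0,0,0,0,0.2,0,-1],[0,0,0,0,0.3,0,-1],[0,0,0,0,0.3,0,-1]]'
python3 - <<'E'
from h import *
goal([*man(.0585,0),.112],YAW)
d=snapshot("scene")
print([c for c in comps(masks(d["color"])["yellow"])[0] if 300<c[1][0]<400])
# bar blue-end: compare bar/rail end positions
p=get_state()
E
```

```text
time: 3.73
tcp_pos: [0.5599, -0.0144, 0.1119]
tcp_rot: [[-0.177, 0.984, 0.0], [0.984, 0.177, -0.0], [-0.0, 0.0, -1.0]]
ft_force: [-1.1, -0.2, -1.2]
width: 0.0004
t 3.7333 tcp [ 0.5599 -0.0144  0.1119] yawy 0.178 j6 -0.31 F [-1.1 -0.2 -1.2] w 0.0004
row [ 0.   0.  -0.3] [ 0.26 -0.43 -0.01]
[(np.int32(21), array([335.6, 157. ]), array([328, 151,  18,  12], dtype=int32)), (np.int32(157), array([325.5, 186.4]), array([320, 179,  12,  16], dtype=int32))]
```

```bash
python3 - <<'E'
from h import *
d=snapshot("scene")
a=cast(d,336.4,178.5,.118);b=cast(d,325.5,186.4,.118)
v=(b-a)[:2];print(a,b,v@[np.cos(YAW),np.sin(YAW)],v@[-np.sin(YAW),np.cos(YAW)])
E
```

```text
[ 0.5241853  -0.01913028  0.118     ] [ 0.57567915 -0.00790568  0.118     ] 0.052674984907946344 0.001718978340488144
```

```bash
python3 -m crank '[[0,0,0,0,0.1,0,-1],[0,0,0,0,0.2,0,-1],[0,0,0,0,0.2,0,-1]]'
python3 - <<'E'
from h import *
d=snapshot("scene")
print([c for c in comps(masks(d["color"])["yellow"])[0] if 300<c[1][0]<400])
goal([*man(.0585,0),.112],YAW)
E
```

```text
time: 4.08
tcp_pos: [0.5605, -0.0142, 0.1118]
tcp_rot: [[-0.177, 0.984, -0.003], [0.984, 0.177, -0.0], [0.0, -0.003, -1.0]]
ft_force: [-8.8, -3.0, 6.3]
width: 0.0002
[(np.int32(21), array([335.7, 157.1]), array([328, 151,  18,  12], dtype=int32)), (np.int32(156), array([325.4, 186.6]), array([320, 178,  12,  17], dtype=int32))]
t 4.1333 tcp [ 0.5605 -0.0142  0.1118] yawy 0.178 j6 -0.309 F [-8.7 -2.9  5.3] w 0.0003
row [-0.1 -0.  -0.2] [ 0.25 -0.49 -0.01]
```

The push force rose to about 9 N with no more motion, so the bar is at its stop. I'll retreat and look at the blue wing.

```bash
python3 -m crank '[[0,0,0,0,-1.5,0,-1],[0,0,0,0,-2.5,-2,0],[0,0,0,0,-4,-5,0],[0,0,0,0,-6,-8,0],[0,0,0,0,-6.2,-8,0],[0,0,0,0,-6.2,-8,0]]'
python3 - <<'E'
from h import *
s=get_state();pose=s["tcp_pos"],s["tcp_rot"]
d=snapshot("wrist");cv2.imwrite(f"pics/w5.png",d["color"])
m=masks(d["color"])["blue"];cs,l=comps(m,200);print([(c[0],c[1]) for c in cs])
t=snapshot("top");mt=masks(t["color"])["blue"]
print([c for c in comps(mt)[0]])
goal([*man(0,.085),.17],YAW)
E
```

```text
time: 4.63
tcp_pos: [0.5012, -0.0253, 0.1936]
tcp_rot: [[-0.176, 0.984, 0.004], [0.984, 0.176, -0.001], [-0.001, 0.004, -1.0]]
ft_force: [-0.2, 0.2, 0.3]
width: 0.031
[(np.int32(1135), array([310.9,  96.8]))]
[(np.int32(3845), array([170.5, 109.2]), array([128,  81,  85,  57], dtype=int32))]
t 4.7333 tcp [ 0.5011 -0.025   0.1917] yawy 0.177 j6 -0.346 F [ 0.5  0.2 -0.3] w 0.039
row [ 0.   0.  -0.3] [ 8.74 -0.34  2.17]
```

View pics/w5.png

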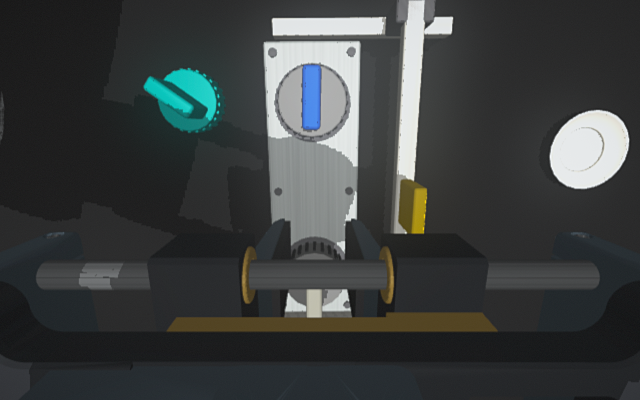

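```bash
python3 - <<'E'
from h import *
s=get_state();pose=s["tcp_pos"],s["tcp_rot"]
d=snapshot("wrist")
m=masks(d["color"])["blue"];ct=max(cv2.findContours(m,0,2)[0],key=cv2.contourArea)
r=cv2.minAreaRect(ct);bx=cv2.boxPoints(r);print(r)
P=np.array([cast(d,*p,.122,pose) for p in bx]);print(P,P.mean(0))
e=[P[(i+1)%4]-P[i] for i in range(4)];L=max(e,key=np.linalg.norm);print([np.linalg.norm(x) for x in e],"wing dir minus90:",np.arctan2(-L[0],L[1]))
x=P.mean(0)[:2]
goal([*x,.16],YAW)
E
```

```text
((311.322998046875, 96.9963150024414), (17.891950607299805, 64.25688934326172), 1.1934893131256104)
[[0.47728177 0.03881725 0.122     ]
 [0.47093306 0.08285507 0.122     ]
 [0.48350415 0.08485257 0.122     ]
 [0.49046872 0.0408989  0.122     ]] [0.48054692 0.06185595 0.122     ]
[np.float64(0.044493096534783054), np.float64(0.012728792397905074), np.float64(0.04450202392025657), np.float64(0.01335024109837012)] wing dir minus90: -2.984446504925656
t 4.7833 tcp [ 0.501  -0.0249  0.1913] yawy 0.178 j6 -0.346 F [-0.5 -0.5 -0. ] w 0.0428
row [-0.  -0.  -0.3] [ 8.9  -0.48  3.13]
```

```bash
python3 -m crank '[[0,0,0.5,3,-0.2,0.5,0],[0,0,0.5,6,-0.4,1,0],[0,0,0.5,8.85,-0.45,1.5,0],[0,0,0.5,8.85,-0.45,2.5,0],[0,0,0.5,8.85,-0.45,3,0],[0,0,0.5,8.85,-0.45,3,0]]'
python3 - <<'E'
from h import *
d=snapshot("wrist");cv2.imwrite(f"pics/w6.png",d["color"])
goal([.481,.061,.089],.168)
E
```

```text
time: 5.28
tcp_pos: [0.4802, 0.0614, 0.1602]
tcp_rot: [[-0.169, 0.986, -0.003], [0.986, 0.169, -0.0], [0.0, -0.003, -1.0]]
ft_force: [-0.2, -0.2, 0.3]
width: 0.0457
t 5.3333 tcp [0.4806 0.061  0.161 ] yawy 0.169 j6 -0.166 F [ 0.1  0.2 -0.4] w 0.0459
row [-0.1 -0.   0.1] [-0.01  0.05  7.2 ]
```

View pics/w6.png

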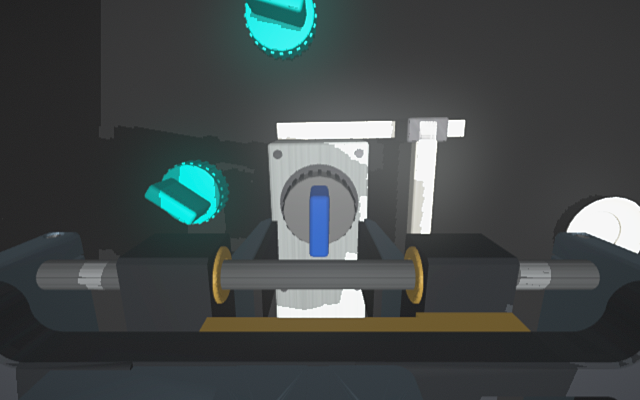

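The blue wing at (319,220) is centred between the open fingers and aligned with them. I'll descend and grip.

```bash
python3 -m crank '[[0,0,0,0,0.04,2.5,0],[0,0,0,0,0.04,5,0],[0,0,0,0,0.04,7.1,0],[0,0,0,0,0.04,7.1,0],[0,0,0,0,0.04,7.1,-1],[0,0,0,0,0.04,7.1,-1],[0,0,0,0,0.04,7.1,-1],[0,0,0,0,0.04,7.1,-1]]' 35
python3 - <<'E'
from h import *
goal([.481,.061,.089],.168)
E
```

```text
time: 6.0
tcp_pos: [0.4819, 0.0613, 0.0921]
tcp_rot: [[-0.168, 0.986, 0.002], [0.986, 0.168, -0.0], [-0.0, 0.002, -1.0]]
ft_force: [0.0, 0.2, -0.0]
width: 0.0221
t 6.0 tcp [0.4819 0.0613 0.0921] yawy 0.169 j6 -0.165 F [ 0.   0.2 -0. ] w 0.0221
row [0.1 0.  0. ] [-0.01 -0.09  0.31]
```

```bash
python3 -m crank '[[0,0,0,0,0,0,-1],[0,0,0,0,0,0,-1],[0,0,0,0,0,0,-1],[0,0,0,0,0,0,-1]]' 35
python3 - <<'E'
from h import *
goal([.481,.061,.089],.168);print(get_state()["wrist_torque"])
d=snapshot("scene");cv2.imwrite("pics/s7.png",cv2.resize(d["color"][120:260,260:460],None,fx=4,fy=4,interpolation=cv2.INTER_CUBIC))
E
```

```text
time: 6.33
tcp_pos: [0.4815, 0.0614, 0.0916]
tcp_rot: [[-0.168, 0.986, 0.001], [0.986, 0.168, -0.0], [-0.0, 0.001, -1.0]]
ft_force: [-0.7, -0.4, 9.3]
width: 0.0139
t 6.3333 tcp [0.4815 0.0614 0.0916] yawy 0.169 j6 -0.165 F [-0.7 -0.4  9.3] w 0.0139
row [0.1 0.  0.1] [-0.03 -0.06  0.26]
[-0.16562428  0.19472272 -0.0485896 ]
```

View pics/s7.png

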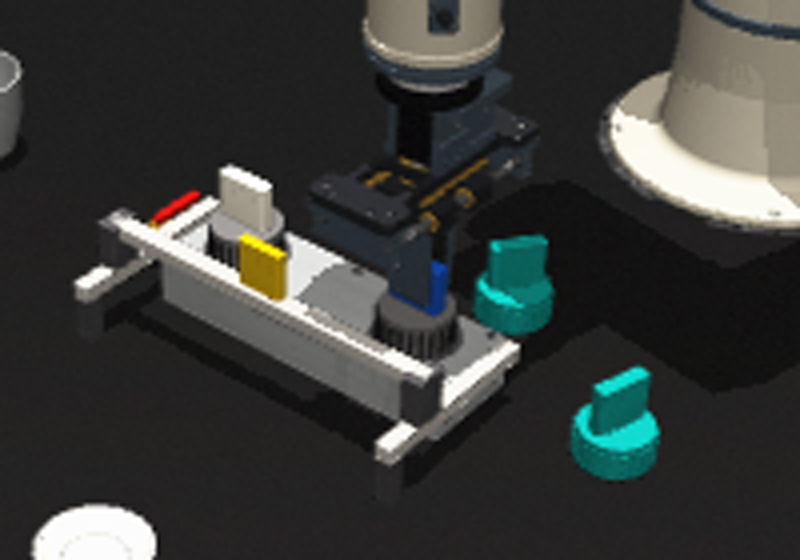

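The fingers hold the wing at 13.9 mm. I'll try counter-clockwise first (negative tool az), in small steps.

```bash
python3 -m crank '[[0,0,-3,0,0,0,-1],[0,0,-6,0,0,0,-1],[0,0,-9,0,0,0,-1],[0,0,-9,0,0,0,-1]]'
python3 - <<'E'
from h import *
goal([.481,.061,.089],.168);print(get_state()["wrist_torque"])
E
```

```text
time: 6.72
tcp_pos: [0.4817, 0.0614, 0.0917]
tcp_rot: [[-0.324, 0.946, 0.002], [0.946, 0.324, 0.0], [-0.0, 0.001, -1.0]]
ft_force: [-0.7, 0.4, 7.8]
width: 0.0142
t 6.7167 tcp [0.4817 0.0614 0.0917] yawy 0.33 j6 -0.326 F [-0.7  0.4  7.8] w 0.0142
row [0.1 0.  9.3] [-0.02 -0.08  0.27]
[0.06800856 0.04236409 0.11607729]
```

```bash
python3 -m crank '[[0,0,-3,0,0,0,-1],[0,0,-6,0,0,0,-1],[0,0,-9,0,0,0,-1],[0,0,-9,0,0,0,-1]]'
python3 - <<'E'
from h import *
goal([.481,.061,.089],.168);print(get_state()["wrist_torque"])
d=snapshot("scene");cv2.imwrite("pics/s8.png",cv2.resize(d["color"][120:260,260:460],None,fx=4,fy=4,interpolation=cv2.INTER_CUBIC))
d=snapshot("wrist");cv2.imwrite("pics/w8.png",d["color"])
E
```

```text
time: 7.05
tcp_pos: [0.4817, 0.0615, 0.0916]
tcp_rot: [[-0.468, 0.884, 0.002], [0.884, 0.468, 0.0], [-0.001, 0.001, -1.0]]
ft_force: [0.4, -0.2, 8.8]
width: 0.0136
t 7.05 tcp [0.4817 0.0615 0.0916] yawy 0.487 j6 -0.483 F [ 0.4 -0.2  8.8] w 0.0136
row [ 0.1  0.  18.3] [-0.01 -0.08  0.26]
[0.13915875 0.0489359  0.17744353]
```

View pics/w8.png

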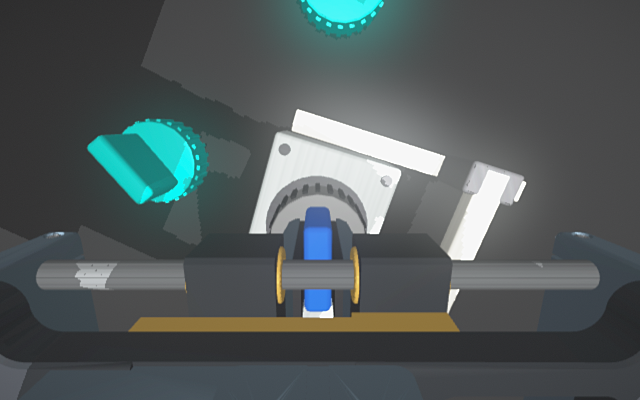

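View pics/s8.png

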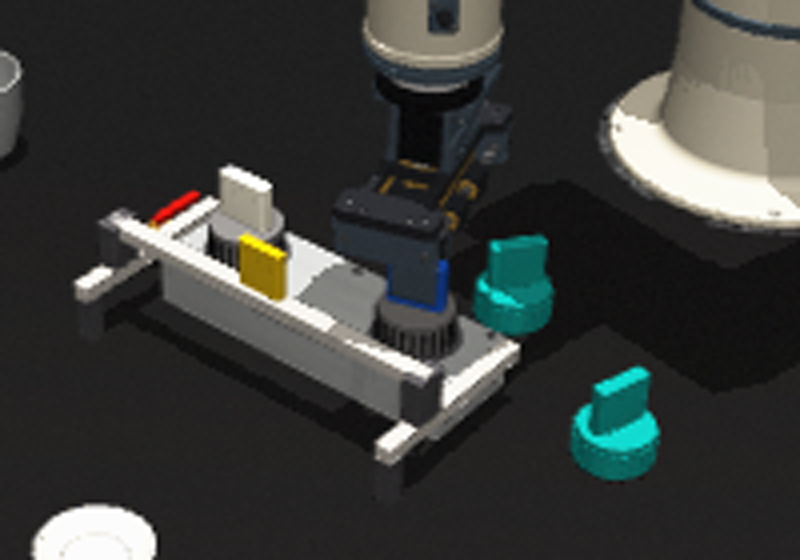

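Counter-clockwise has turned freely through 0.32 rad, and the wing moves with the fingers in both views. I'll turn on to about 0.96 rad.

```bash
python3 -m crank '[[0,0,-5,0,0,0,-1],[0,0,-10,0,0,0,-1],[0,0,-15,0,0,0,-1],[0,0,-20,0,0,0,-1],[0,0,-25,0,0,0,-1],[0,0,-30,0,0,0,-1],[0,0,-36,0,0,0,-1],[0,0,-36.5,0,0,0,-1]]'
python3 - <<'E'
from h import *
goal([.481,.061,.089],.168+.96);print(get_state()["wrist_torque"])
E
```

```text
time: 7.82
tcp_pos: [0.4812, 0.0615, 0.0916]
tcp_rot: [[-0.903, 0.429, 0.001], [0.429, 0.903, 0.0], [-0.001, 0.0, -1.0]]
ft_force: [-3.5, 0.2, 11.4]
width: 0.0141
t 7.8167 tcp [0.4812 0.0615 0.0916] yawy 1.127 j6 -1.123 F [-3.5  0.2 11.4] w 0.0141
row [ 0.   0.  -0.1] [ 0.   -0.05  0.26]
[0.28290288 0.478787   0.21602512]
```

```bash
python3 -m crank '[[0,0,0,0,0,0,-1],[0,0,0,0,0,-0.5,-1],[0,0,0,0,0,-1,-1],[0,0,0,0,0,-1.5,-1],[0,0,0,0,0,-2,-1],[0,0,0,0,0,-2,-1]]'
python3 - <<'E'
from h import *
goal([.481,.061,.19],.168+.96);print(get_state()["wrist_torque"])
d=snapshot("scene");cv2.imwrite("pics/s9.png",cv2.resize(d["color"][120:260,260:460],None,fx=4,fy=4,interpolation=cv2.INTER_CUBIC))
E
```

```text
time: 8.32
tcp_pos: [0.4817, 0.0614, 0.112]
tcp_rot: [[-0.9, 0.436, 0.002], [0.436, 0.9, -0.0], [-0.001, 0.001, -1.0]]
ft_force: [0.8, 0.2, -1.3]
width: 0.0134
t 8.3167 tcp [0.4817 0.0614 0.112 ] yawy 1.12 j6 -1.116 F [ 0.8  0.2 -1.3] w 0.0134
row [ 0.   0.1 -0.5] [ 0.03 -0.06 -7.8 ]
[ 0.07154323 -0.16034117 -0.00233055]
```

View pics/s9.png

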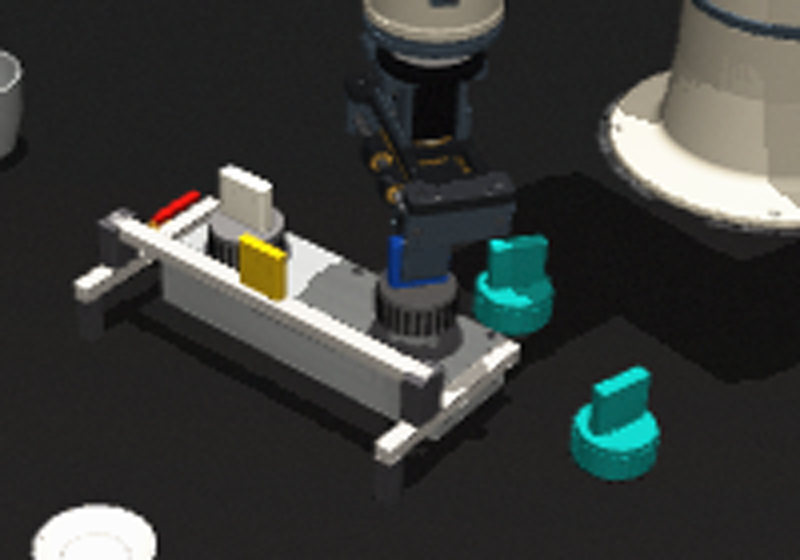

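The cap is rising off its port with only about 1.3 N of load. I'll lift it the remaining 8 cm.

```bash
python3 -m crank '[[0,0,0,0,0,-1.5,-1],[0,0,0,0,0,-3,-1],[0,0,0,0,0,-4.5,-1],[0,0,0,0,0,-6,-1],[0,0,0,0,0,-7.3,-1],[0,0,0,0,0,-8,-1],[0,0,0,0,0,-8,-1],[0,0,0,0,0,-8,-1]]'
python3 -m crank '[[0,0,0,0,0,0,-1],[0,0,0,0,0,0,-1],[0,0,0,0,0,0,-1],[0,0,0,0,0,0,-1],[0,0,0,0,0,0,-1],[0,0,0,0,0,0,-1]]'
python3 - <<'E'
from h import *
goal([.481,.061,.19],.168+.96);print(get_state()["wrist_torque"],abs(get_state()["joint_vel"]).max())
d=snapshot("scene");cv2.imwrite("pics/s10.png",cv2.resize(d["color"][100:260,240:460],None,fx=3.5,fy=3.5,interpolation=cv2.INTER_CUBIC))
print([c for c in comps(masks(d["color"])["blue"])[0] if 330<c[1][0]<400], [c for c in comps(masks(d["color"])["yellow"])[0] if 300<c[1][0]<400])
d=snapshot("top");cv2.imwrite("pics/t10.png",cv2.resize(d["color"][170:290,220:420],None,fx=4,fy=4,interpolation=cv2.INTER_CUBIC))
E
```

```text
time: 9.03
tcp_pos: [0.481, 0.0614, 0.1906]
tcp_rot: [[-0.9, 0.436, 0.0], [0.436, 0.9, 0.0], [-0.0, 0.0, -1.0]]
ft_force: [-0.0, -0.8, -1.9]
width: 0.0137
time: 9.53
tcp_pos: [0.481, 0.0614, 0.1908]
tcp_rot: [[-0.9, 0.436, -0.0], [0.436, 0.9, -0.0], [0.0, -0.0, -1.0]]
ft_force: [0.6, 0.2, -1.8]
width: 0.0139
t 9.5333 tcp [0.481  0.0614 0.1908] yawy 1.12 j6 -1.116 F [ 0.6  0.2 -1.8] w 0.0139
row [-0.  -0.  -0.5] [-0.01 -0.04  0.08]
[ 0.10578615 -0.11742788  0.04090835] 0.0033697759519101906
[(np.int32(493), array([365.4,   7.5]), array([351,   0,  33,  19], dtype=int32)), (np.int32(343), array([397.4,  22.4]), array([379,  15,  37,  16], dtype=int32)), (np.int32(80), array([362., 164.]), array([358, 156,  16,  14], dtype=int32)), (np.int32(4901), array([340.1, 360.8]), array([281, 311, 121,  89], dtype=int32))] [(np.int32(147), array([325.2, 186.2]), array([320, 178,  12,  17], dtype=int32))]
```

View pics/s10.png

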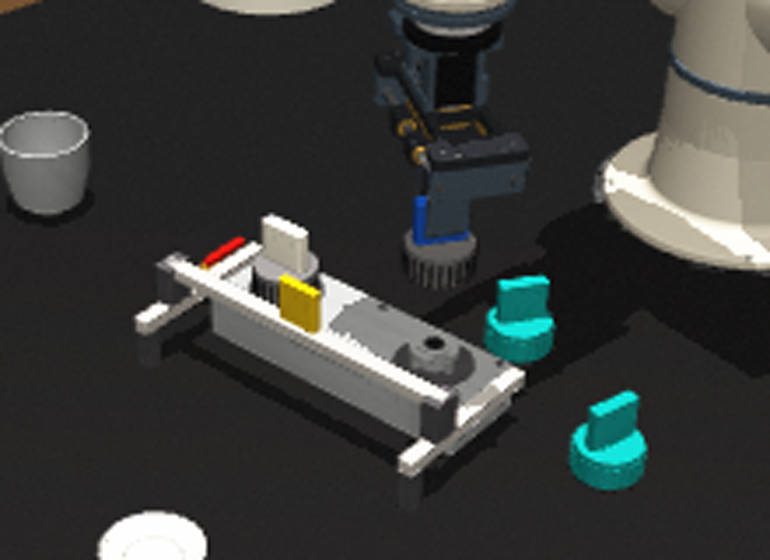

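View pics/t10.png

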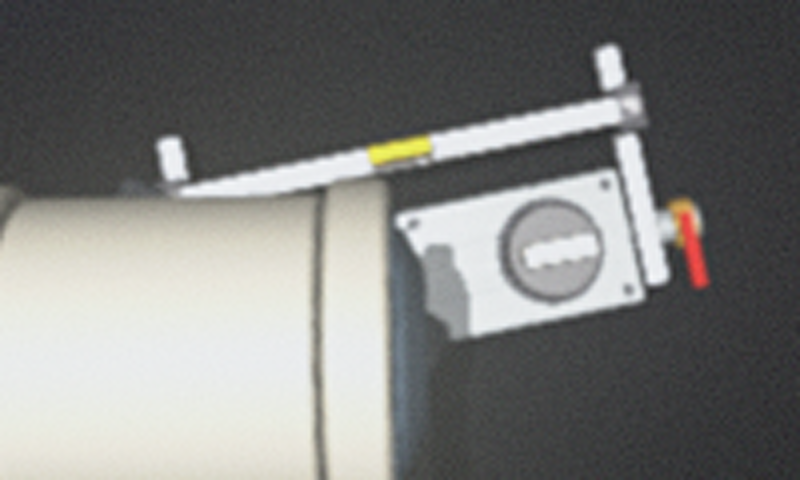

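The scene view shows the cap held upright above its empty port, and the bar still back at its stop. The top view shows the white cap where it was. The arm is still and the cap weighs about 1.8 N, so I'll hand in.

```bash
python3 -c "
from rig import *
print(hand_in())"
```

```text
the job is handed in; nothing more can be done
None
```

I slid the retaining bar back, unscrewed the blue-winged cap, and handed the job in with the cap still gripped about 10 cm above its own port. The hand-in gave no verdict.

- **Bar:** I pushed the yellow tab with the shut fingers until the force rose to about 9 N with no more motion. By camera the bar is about 59 mm back, and the tab had not moved from there in the final check.
- **Thread:** I tried counter-clockwise first, seen from above, and it turned freely through 0.96 rad with little torque. That makes it a right-hand thread. I did not try clockwise, because the cap was already past the 0.2 rad where the wrong way would have stopped hard.
- **Final state:** The cap was lifted about 99 mm, straight above its port, and is held at a 13.9 mm opening with 35 N of grip. The load on the wrist is about 1.8 N and the arm was still.
- **Other objects:** The white cap, funnel and dish look untouched in the last pictures. The filter base was outside the final crops, but the arm never went near it.

The finished run took about 9.5 s on the robot's clock. No check failed. The two camera estimates of the blue wing's position differed by about 2 mm, and I used their average.

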